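# Put the handle on the glue press

## Robot

A 6-joint arm with a two-finger parallel gripper is mounted at the origin on a cart in front of the work surface, level with it; the furniture and walls round the work are solid. World frame = base frame: x ahead of the robot, y to its left, z up, the work surface at z = 0. Lengths are in m, angles in rad, forces in N, time in s.
With the tool pointing down it reaches from about 0.425 to 0.925 m from the base axis. Payload 12.5 kg.
Tool frame: the origin (TCP) lies on the centre line of the jaws, within the pads' length; the fingertips stand 22 mm ahead of it and the grasp point (between the pads) lies 3 mm ahead of it; x points along the fingers, z is the direction in which the jaws open and shut, and the axes are right-handed (so a half turn about x gives the same grasp; the last joint's range is limited). The gripper opens to 85 mm and grips with 20 to 120 N. Pads are 22 mm wide; open, the fingers measure 114 mm over their backs; the gripper's body (76 mm by 85 mm) begins 54 mm behind the grasp point. The pads swing forward as they close: fully open they stand 13 mm farther back than shut.
Start: joints at [-1.366, 0.491, 1.559, -0, 1.092, -0.106], TCP at [0.191, -0.595, 0.253] pointing down, gripper open.
Joint ranges: [-3.1, 3.1], [-0.84, 2.19], [0.05, 2.79], [-1.13, 4.28], [0.06, 2.93], [-2.69, 2.69]. Speed limits (rad/s): [2.22, 2.22, 2.79, 3.14, 3.14, 3.14].

## Interface

Orientations are given as a 3x3 rotation matrix whose columns are the frame's x, y, z axes.
In Python, from bench import r gives the robot as it stands.
- The arm moves only by the shell command python3 -m handwheel 'ROWS' [OPENING] [FORCE]. ROWS is a JSON object of lists of equal length, an entry for each row: "translation": the shift along the tool's x, y, z in mm, a list of three; "twist": the turn about the tool's x in degrees. A call has exactly 8 rows; each row shifts and turns the commanded pose from where the row before left it, along the tool's axes as they then stand; what a row does not reach is not made up. A row lasts 1/8 s, in which the tool goes at most 62.5 mm and 10.7 degrees, less where a joint would pass 70% of its speed; a pose out of reach is approached as far as the arm can. A call with a gripper value outside its range is refused whole. OPENING is the opening, from 0 (shut) to 1 (fully open), set as the call begins (- or left out, the last holds). The fingers move at their own pace and stop on an object; FORCE is the grip in N (left out, the last holds). Time passes only in rows, so rows that do not move let the fingers close, or fill a call up. It gives the time, the measured TCP pose, the force and the opening at its end, in the units of the state.
- r.observe(): the state, without advancing time (a new reading comes with each control period).
- r.get_image(name): name is "scene" or "top" or "wrist"; returns the picture (420x560x3 uint8, red, green, blue); there is no depth.
- r.camera_model(name): a dict with "K" (3x3 intrinsics, pixels), "k1" (the pictures are not rectified: a ray, as slopes to the right and down, at radius r is drawn at 1 + k1 r^2 times it, then the intrinsics apply), "R" (3x3) and "t" (3): a world point X has camera coordinates R X + t. Camera axes: x right, y down, z forward; pixel columns grow to the right and rows downward; lengths in m; the calibration is good to about 2 mm. A picture is of the moment at which its call begins: read the wrist's pose just before it. camera_model takes no time and is no camera call; for the wrist camera it gives the pose at the moment of the call.
- r.sign_off(): hands the job in, once; it reports no verdict.
Trained networks look in the newest picture that a camera, given by its name, has taken for a name from the list of things; names that differ only in an ending like _2 or _b are one class to them, and where a whole thing is asked for, a point or a joint stands for the part that bears it (a point fixed in the world has none). Each returns a list of dicts, best first, with "confidence" (0 to 1); they miss things now and then, are a little off and sometimes report something else, mostly with a low value. They report only what shows in the picture. A call takes as long as a camera call.
- r.look_for(query, camera): "centre" ([x, y, z] in m, in world coordinates, good to about 4 mm: the middle of the surface that is visible of it).
The state is a dict: "time": time; "joint_positions": joint angles; "qd": joint speeds; "joint_efforts": joint torques, N m; "eef_pos": TCP position; "tcp_rot": TCP orientation; "force": force on the tool from outside, world axes, zero at the start; "wrist_torque": the same for the moment, N m; "opening": finger opening in m.
Only numpy, scipy, OpenCV 4.12 (cv2) and the standard library are available. Lean on these libraries where they do the work, as an engineer would, in place of code of your own. Each camera call takes 0.05 s, during which the arm holds its last target.

## Task

Get the small glue press ready to tighten: pick up the blue handle with the square hole, turn it so that its hole lines up with the square end of the press screw, and lower it over the screw end until it sits fully home on the collar, then let go of it. Leave the plain steel handle with the small round hole where it lies.

Things in the scene. Friction and masses are not known exactly. Their poses are not given: they have to be found in the camera images.
- square_handle_center (a point): Centre of the loose blue handle, half-way up its hub: a 46 x 46 mm block, 50 mm tall, standing on the table, with a vertical square through hole of 30 x 30 mm parallel to its sides. Steel arms with black balls (158 mm over all) stick out along its own y at half height; grasp from above across the free flat sides that face its own x (46 mm). z is up. Underside 25 mm below. 0.2 to 0.35 kg.
- round_handle_center (a point): Centre of the other loose handle, half-way up its hub. Same shape, size and axes, but the hub is bare grey steel with only a 14 mm round hole, so it does not go over the screw end. To be left alone.
- shaft_seat (a point): Centre of the top of the 60 mm dark round collar on the blue bridge of the fixed press (190 mm wide), 106 mm above the table. From here the screw end rises 45 mm along z: square, 24 mm wide for 20 mm, then tapering evenly to 10 mm at its top. Its flat sides face this point's x and y (bridge along y); it does not turn. A handle that is home stands with its underside on the collar.

How it is judged:
At the end, for the whole second after the job is handed in: The blue square-holed handle is over the press's square screw end, centred within 10 mm, upright within 10 degrees, its sides within 20 degrees of the screw's (any of the four ways round), and home: its underside within 7 mm of the collar. It stays so after release (horizontal distance between square_handle_center and shaft_seat below 0.01 m and z of square_handle_center in the frame of shaft_seat below 0.032 m and angle between square_handle_center's own z axis and vertical below 0.17 rad and (angle between the x axis of square_handle_center and the x axis of shaft_seat, either way round below 0.35 rad or angle between the x axis of square_handle_center and the y axis of shaft_seat, either way round below 0.35 rad)); the robot touches nothing.
It fails at once if the steel handle with the round hole is moved more than 50 mm from where it lay (distance of round_handle_center from where it was at the start of the episode above 0.05 m).
It also fails if it takes over 40 s, if anything falls off the work surface, if the arm or the gripper's body presses on something with over 40 N, if the wrist force passes 120 N, or if a joint passes its speed limit or range.

## Working session

There is one attempt and no reset: what is moved stays moved. The work goes in short steps, Python scripts to look and compute and a shell command to move; the robot and the scene stay as the last step left them, time stands still between calls to the robot, and variables do not carry over. Pictures are saved under pics/ and viewed, and the job is handed in when it is done.

```bash
mkdir -p pics; ls
python3 - <<'E'
from bench import r
import cv2,numpy as np
s=r.observe();print(s['time'],s['eef_pos'],s['tcp_rot'],s['opening'])
for n in ("scene","top"):
    im=r.get_image(n);cv2.imwrite(f"pics/{n}0.png",im[:,:,::-1])
    for q in ("square_handle_center","round_handle_center","shaft_seat"):
        for d in r.look_for(q,n)[:3]: print(n,q,d)
    m=r.camera_model(n);print({k:np.round(v,3).tolist() for k,v in m.items()})
E
```

```text
pics
0.0 [ 0.19113557 -0.59485123  0.25275202] [[-2.13548016e-04  9.52074421e-01  3.05866395e-01]
 [ 1.02986359e-03  3.05866449e-01 -9.52073870e-01]
 [-9.99999447e-01  1.11687177e-04 -1.04582395e-03]] 0.08550301693985805
scene square_handle_center {'centre': [0.5505, -0.2314, 0.0333], 'confidence': 0.96}
scene round_handle_center {'centre': [0.5612, 0.2454, 0.0396], 'confidence': 0.68}
scene shaft_seat {'centre': [0.5827, 0.0107, 0.0482], 'confidence': 0.98}
{'K': [[491.664, 0.0, 287.362], [0.0, 491.664, 213.255], [0.0, 0.0, 1.0]], 'k1': -0.057, 'R': [[-0.866, -0.5, -0.006], [-0.389, 0.68, -0.621], [0.315, -0.536, -0.783]], 't': [0.47, 0.276, 1.035]}
top square_handle_center {'centre': [0.5527, -0.2407, 0.039], 'confidence': 0.82}
top square_handle_center {'centre': [0.585, -0.0145, 0.0877], 'confidence': 0.45}
top round_handle_center {'centre': [0.5628, 0.2325, 0.0376], 'confidence': 0.7}
top shaft_seat {'centre': [0.583, -0.0084, 0.0867], 'confidence': 0.7}
{'K': [[477.161, 0.0, 290.665], [0.0, 477.161, 211.891], [0.0, 0.0, 1.0]], 'k1': -0.035, 'R': [[-0.017, -1.0, 0.0], [-0.987, 0.017, -0.162], [0.162, -0.003, -0.987]], 't': [-0.011, 0.556, 0.98]}
```

View pics/top0.png

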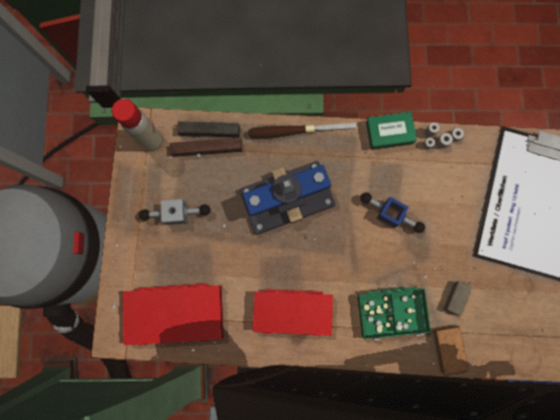

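View pics/scene0.png

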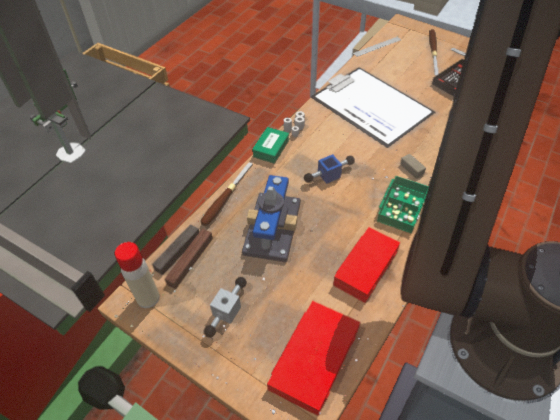

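Run:
```python
import cv2
im=cv2.imread('pics/top0.png')
a=cv2.resize(im[150:300,330:480],(600,600),interpolation=cv2.INTER_CUBIC);cv2.imwrite('pics/top0_a.png',a)
a=cv2.resize(im[120:270,220:370],(600,600),interpolation=cv2.INTER_CUBIC);cv2.imwrite('pics/top0_b.png',a)
```

```text
(no output)
```

View pics/top0_a.png

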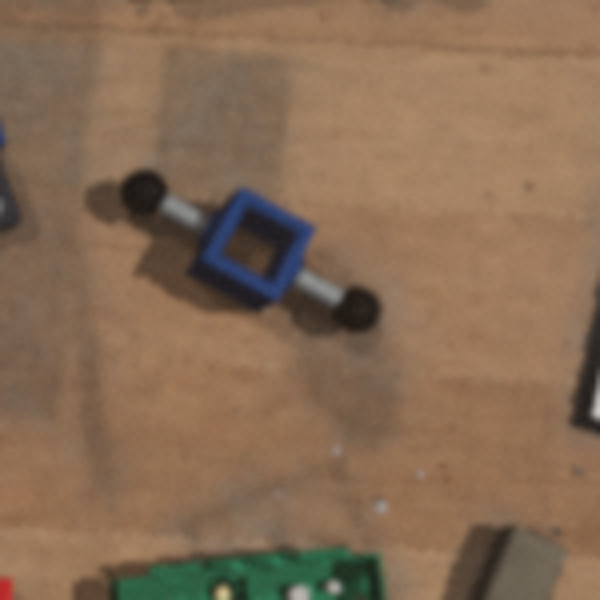

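View pics/top0_b.png

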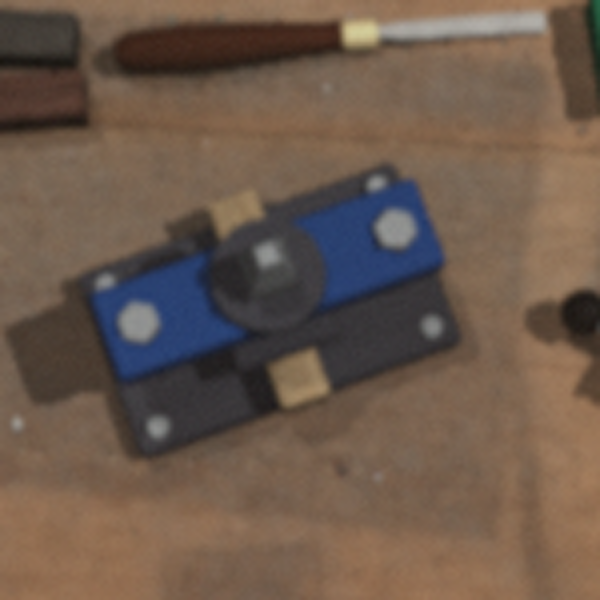

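The top view shows the blue handle's balls at about (366,198) and (419,227). The press collar is at about (287,189), with bridge bolts at (254,200) and (319,177). The steel handle is at (172,212).

```bash
cat > h.py <<'E'
import numpy as np,cv2
def ray(m,uv,z):
    K=np.array(m['K']);d=np.array([m['k1'],0,0,0,0.])
    p=cv2.undistortPoints(np.array([[uv]],float),K,d)[0,0]
    R=np.array(m['R']);t=np.array(m['t'])
    c=-R.T@t; v=R.T@np.array([*p,1]); return c+v*(z-c[2])/v[2]
def proj(m,X):
    return cv2.projectPoints(np.array(X,float).reshape(-1,1,3),cv2.Rodrigues(np.array(m['R']))[0],np.array(m['t'],float),np.array(m['K']),np.array([m['k1'],0,0,0,0.]))[0].reshape(-1,2)
E
python3 - <<'E'
from bench import r
from h import *
m=r.camera_model("top")
f=lambda x,y,ox,oy:((x+.5)/4-.5+ox,(y+.5)/4-.5+oy)
a=ray(m,f(145,192,330,150),.025);b=ray(m,f(358,308,330,150),.025)
print('balls',a,b,(a+b)/2,np.linalg.norm(a-b),np.degrees(np.arctan2(*(a-b)[1::-1])))
cs=[ray(m,f(*c,330,150),.05) for c in [(243,188),(314,230),(272,297),(203,255)]]
print('hubtop',np.mean(cs,0),[np.linalg.norm(cs[i]-cs[i-1]) for i in range(4)])
print([np.degrees(np.arctan2(*(cs[i]-cs[i-1])[1::-1])) for i in range(4)])
print('collar',ray(m,f(268,277,220,120),.106),'tip',ray(m,f(268,255,220,120),.151))
a=ray(m,f(396,228,220,120),.1);b=ray(m,f(138,322,220,120),.1)
print('bolts',(a+b)/2,np.linalg.norm(a-b),np.degrees(np.arctan2(*(b-a)[1::-1])))
E
```

```text
balls [ 0.58773556 -0.18661879  0.025     ] [ 0.52129612 -0.30051967  0.025     ] [ 0.55451584 -0.24356923  0.025     ] 0.13186208907633057 59.74459365559867
hubtop [ 0.5544696  -0.24199541  0.05      ] [np.float64(0.042998933830427855), np.float64(0.043903718587426865), np.float64(0.04345165104500784), np.float64(0.04272685534079723)]
[np.float64(-32.84842107880297), np.float64(-122.46838756291108), np.float64(145.60051225898644), np.float64(56.956342370105034)]
collar [ 0.59303217 -0.0126853   0.106     ] tip [ 0.59431979 -0.01306082  0.151     ]
bolts [ 0.59547644 -0.01243637  0.1       ] 0.14092919721589708 109.45192531378925
```

```bash
python3 -m handwheel '{"translation":[[0,25,-12],[0,50,-24],[0,54,-27],[0,54,-27],[0,54,-27],[0,54,-27],[0,54,-27],[0,50,-24]],"twist":[0,0,0,0,0,0,0,0]}' 1
```

```text
time: 1.4
eef_pos: [0.5089, -0.2869, 0.2535]
tcp_rot: [[0.0, 0.952, 0.306], [-0.0, 0.306, -0.952], [-1.0, 0.0, 0.0]]
force: [0.4, -0.6, 0.0]
opening: 0.0853
```

```bash
python3 -m handwheel '{"translation":[[0,0,0],[0,0,0],[0,0,0],[0,0,0],[0,0,0],[20,0,0],[20,0,0],[0,0,0]],"twist":[-6,-9,-10,-9,-7,0,0,0]}' 1
```

```text
time: 2.4
eef_pos: [0.5072, -0.2883, 0.2123]
tcp_rot: [[-0.002, 0.518, 0.855], [0.001, 0.855, -0.518], [-1.0, 0.0, -0.002]]
force: [0.4, 0.5, 0.1]
opening: 0.0853
```

Run:
```python
from bench import r
import cv2
from h import *
s=r.observe();print(s['time'],s['eef_pos'],s['tcp_rot'],s['joint_positions'],s['force'])
m=r.camera_model("wrist");im=r.get_image("wrist");cv2.imwrite("pics/w1.png",im[:,:,::-1])
print(r.look_for("square_handle_center","wrist"))
R=np.array(m['R']);print(-R.T@m['t'],proj(m,[.5545,-.2425,.05]))
```

```text
2.4 [ 0.50720378 -0.28832501  0.21226275] [[-1.99086222e-03  5.17928383e-01  8.55421666e-01]
 [ 1.37781221e-03  8.55423970e-01 -5.17926572e-01]
 [-9.99997069e-01  1.47489969e-04 -2.41663931e-03]] [-6.30076158e-01  4.77266556e-01  1.70895583e+00 -7.30878675e-05
  9.57790666e-01 -8.56067800e-02] [0.37029393 0.52597188 0.08654885]
[{'centre': [0.5647, -0.241, 0.0392], 'confidence': 0.83}]
[ 0.54581971 -0.22464402  0.33349945] [[309.39930489 121.43120388]]
```

View pics/w1.png

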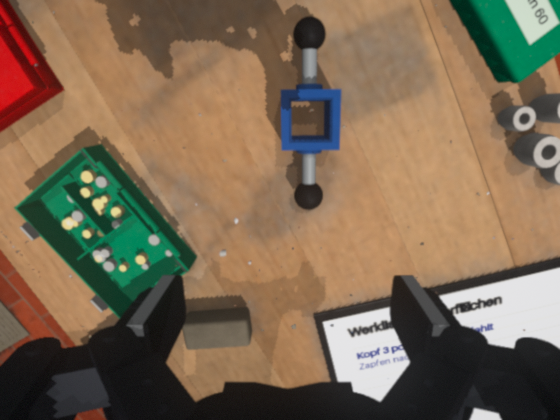

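The wrist view shows the handle square to the jaws. The hub's top face runs from about (282,90) to (341,150), and the balls are at (309,33) and (308,196).

```bash
python3 - <<'E'
from bench import r
from h import *
import cv2
m=r.camera_model("wrist");s=r.observe()
a=ray(m,(309,33),.025);b=ray(m,(308.5,196),.025)
print('balls',(a+b)/2,np.linalg.norm(a-b),np.degrees(np.arctan2(*(a-b)[1::-1])))
im=cv2.imread('pics/w1.png');hsv=cv2.cvtColor(im,cv2.COLOR_BGR2HSV)
k=cv2.inRange(hsv,(105,120,40),(130,255,255));k[:60]=0;k[180:]=0;k[:,:250]=0;k[:,370:]=0
ys,xs=np.nonzero(k);print(xs.min(),xs.max(),ys.min(),ys.max())
P=ray(m,(311.5,119.5),.05);print('hub',P)
for p in [(281.5,90),(341,90),(341,150),(281.5,150)]: print(ray(m,p,.05))
R=np.array(s['tcp_rot']);T=np.array(s['eef_pos'])
for Q in (P,(a+b)/2):
  Q=Q.copy();Q[2]=.025+.003; print('tool mm',1e3*R.T@(Q-T))
E
python3 - <<'E'
import cv2
im=cv2.imread('pics/w1.png')
cv2.imwrite('pics/w1c.png',cv2.resize(im[20:220,220:400],None,fx=3,fy=3,interpolation=cv2.INTER_CUBIC))
E
```

```text
balls [ 0.55687297 -0.24295477  0.025     ] 0.13469958643976454 59.58972725264895
281 340 84 153
hub [ 0.55766572 -0.24285903  0.05      ]
[ 0.54904023 -0.21197402  0.05      ]
[ 0.58810519 -0.23546333  0.05      ]
[ 0.5660277  -0.27556842  0.05      ]
[ 0.52523475 -0.2509721   0.05      ]
tool mm [185.83713066  65.08686078  18.82510074]
tool mm [185.83691278  64.59439145  18.19653783]
```

View pics/w1c.png

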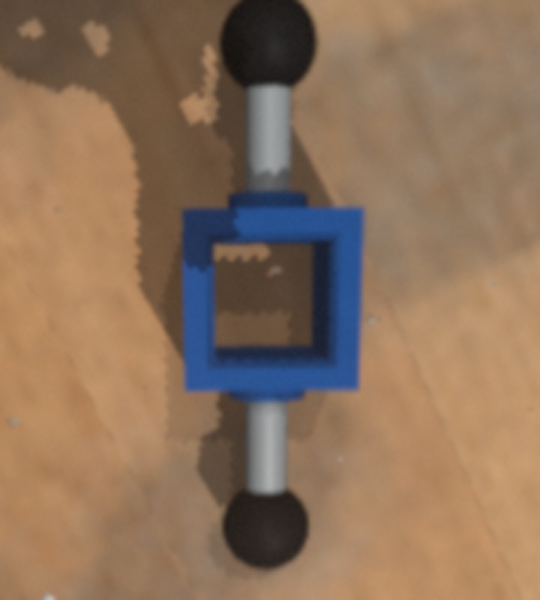

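```bash
python3 -m handwheel '{"translation":[[0,32,9],[0,33,9],[20,0,0],[30,0,0],[30,0,0],[20,0,0],[0,0,0],[0,0,0]],"twist":[0,0,0,0,0,0,0,0]}' 1
```

```text
time: 3.5
eef_pos: [0.5572, -0.2426, 0.1146]
tcp_rot: [[0.002, 0.518, 0.855], [-0.001, 0.855, -0.518], [-1.0, -0.0, 0.002]]
force: [0.3, -0.7, 0.1]
opening: 0.0851
```

Run:
```python
from bench import r
import cv2
from h import *
s=r.observe();print(s['time'],s['eef_pos'])
m=r.camera_model("wrist");im=r.get_image("wrist");cv2.imwrite("pics/w2.png",im[:,:,::-1])
R=np.array(s['tcp_rot']);T=np.array(s['eef_pos']);print(1e3*R.T@(np.array([.557,-.243,.028])-T))
```

```text
3.5 [ 0.55720687 -0.24264357  0.11461976]
[86.61964035 -0.4101696  -0.1518123 ]
```

View pics/w2.png

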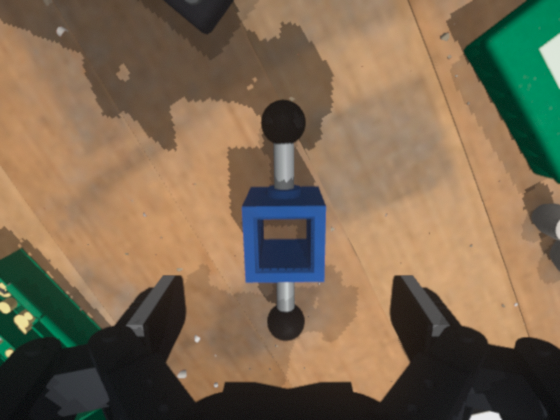

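The hub is centred at about (285,243), midway between the fingers at (184..392), so I can go straight down and grip.

```bash
python3 -m handwheel '{"translation":[[15,0,0],[25,0,0],[25,0,0],[14,0,0],[6,0,0],[0,0,0],[0,0,0],[0,0,0]],"twist":[-0.5,0,0,0,0,0,0,0]}' 1
```

```text
time: 4.55
eef_pos: [0.5569, -0.2425, 0.0289]
tcp_rot: [[0.001, 0.51, 0.86], [-0.001, 0.86, -0.51], [-1.0, -0.0, 0.001]]
force: [0.7, 0.3, -0.2]
opening: 0.0858
```

```bash
python3 -m handwheel '{"translation":[[0,0,0],[0,0,0],[0,0,0],[0,0,0],[0,0,0],[0,0,0],[0,0,0],[0,0,0]],"twist":[0,0,0,0,0,0,0,0]}' 0 60
```

```text
time: 5.55
eef_pos: [0.5567, -0.2424, 0.0286]
tcp_rot: [[0.0, 0.51, 0.86], [-0.0, 0.86, -0.51], [-1.0, -0.0, 0.0]]
force: [-1.2, 0.9, 4.8]
opening: 0.0454
```

Run:
```python
from bench import r
import cv2
from h import *
s=r.observe();print(s['time'],s['eef_pos'],s['opening'],s['force'])
im=r.get_image("wrist");cv2.imwrite("pics/w3.png",im[:,:,::-1])
```

```text
5.55 [ 0.55672073 -0.24236756  0.02859478] 0.04535693791696636 [-1.24987706  0.93522956  4.7568716 ]
```

View pics/w3.png

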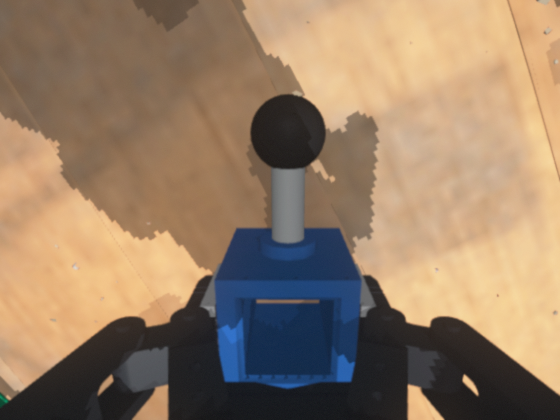

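```bash
python3 -m handwheel '{"translation":[[-10,0,0],[-25,0,0],[-40,0,0],[-40,0,0],[-40,0,0],[-40,0,0],[-25,0,0],[0,0,0]],"twist":[0,0,0,0,0,0,0,0]}' 0 60
```

```text
time: 6.6
eef_pos: [0.5569, -0.2425, 0.25]
tcp_rot: [[0.003, 0.51, 0.86], [-0.002, 0.86, -0.51], [-1.0, -0.0, 0.003]]
force: [0.2, 0.6, -4.0]
opening: 0.0456
```

```bash
python3 -m handwheel '{"translation":[[0,15,-12],[0,25,-20],[0,30,-24],[0,30,-24],[0,30,-24],[0,20,-16],[0,12,-10],[0,0,0]],"twist":[0,0,0,0,0,0,0,0]}' 0 60
```

```text
time: 7.6
eef_pos: [0.5272, -0.0358, 0.2477]
tcp_rot: [[-0.001, 0.509, 0.861], [0.0, 0.861, -0.509], [-1.0, -0.0, -0.001]]
force: [0.6, -0.9, -2.4]
opening: 0.0453
```

```bash
python3 -m handwheel '{"translation":[[0,0,0],[0,0,0],[0,0,0],[0,0,0],[0,0,0],[0,0,0],[0,0,0],[0,0,0]],"twist":[4,7,8,8,8,5,0,0]}' 0 60
```

```text
time: 8.6
eef_pos: [0.5276, -0.0371, 0.2481]
tcp_rot: [[-0.0, 0.943, 0.332], [-0.0, 0.332, -0.943], [-1.0, -0.0, 0.0]]
force: [0.1, -0.4, -3.4]
opening: 0.0452
```

Run:
```python
from bench import r
import cv2
from h import *
s=r.observe();print(s['time'],s['eef_pos'],s['tcp_rot'],s['opening'],s['force'])
m=r.camera_model("wrist");im=r.get_image("wrist");cv2.imwrite("pics/w4.png",im[:,:,::-1])
print(proj(m,[[.594,-.0128,.106],[.594,-.0128,.151]]))
```

```text
8.6 [ 0.52757371 -0.03713772  0.24809127] [[-2.40563679e-04  9.43297152e-01  3.31949432e-01]
 [-1.17511402e-04  3.31949413e-01 -9.43297182e-01]
 [-9.99999964e-01 -2.65930884e-04  3.09931983e-05]] 0.045175233808459316 [ 0.10489056 -0.37818792 -3.38108341]
[[286.55308201 112.26286501]
 [286.41566461 113.31953597]]
```

View pics/w4.png

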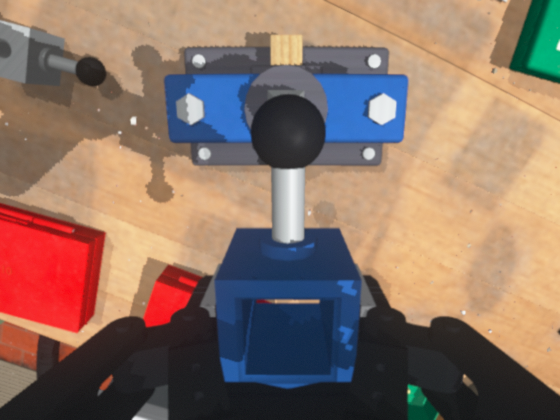

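The ball hides the screw tip. The bolts at (190,109) and (382,109) are level with the image, and the collar's left and right edges are at 245 and 328.

Run:
```python
from bench import r
import cv2
from h import *
m=r.camera_model("wrist");s=r.observe()
im=cv2.imread('pics/w4.png');cv2.imwrite('pics/w4c.png',cv2.resize(im[30:180,150:420],None,fx=2.9,fy=2.9,interpolation=cv2.INTER_CUBIC))
R=np.array(s['tcp_rot']);T=np.array(s['eef_pos'])
a=ray(m,(190,109),.1);b=ray(m,(382,109),.1);c=(a+b)/2
print(c,np.linalg.norm(a-b),np.degrees(np.arctan2(*(a-b)[1::-1])),1e3*R.T@(c-T))
for h in (.09,.1,.106,.11):
  print(h,ray(m,(286.5,108.5),h))
```

```text
[ 0.59622441 -0.01147706  0.1       ] 0.14115994247409483 109.41863102878118 [148.13624356  73.24904685  -1.30655225]
0.09 [ 0.59639629 -0.011781    0.09      ]
0.1 [ 0.59643635 -0.0117875   0.1       ]
0.106 [ 0.59646039 -0.01179139  0.106     ]
0.11 [ 0.59647642 -0.01179399  0.11      ]
```

View pics/w4c.png

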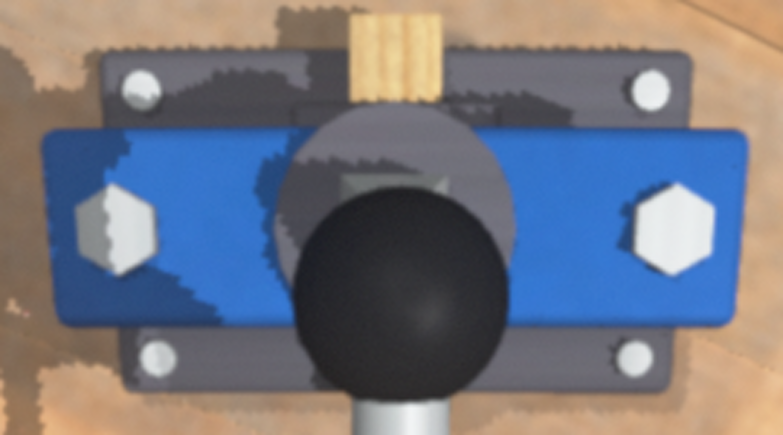

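```bash
python3 -m handwheel '{"translation":[[0,15,-1],[0,25,0],[0,23,0],[0,10.5,0],[15,0,0],[25,0,0],[15,0,0],[0,0,0]],"twist":[0,0,0,0,0,0,0,0]}' 0 60
```

```text
time: 9.65
eef_pos: [0.5959, -0.0116, 0.1921]
tcp_rot: [[-0.002, 0.944, 0.33], [0.0, 0.33, -0.944], [-1.0, -0.002, -0.001]]
force: [0.4, 0.5, -3.3]
opening: 0.0454
```

Run:
```python
from bench import r
import cv2
from h import *
s=r.observe();print(s['time'],s['eef_pos'],s['tcp_rot'],s['opening'],s['force'])
m=r.camera_model("wrist");im=r.get_image("wrist");a=im[220:420,200:380,::-1]
sc=r.get_image("scene")[170:270,220:330,::-1]
tp=r.get_image("top")[140:240,235:345,::-1]
cv2.imwrite("pics/w5.png",cv2.resize(a,None,fx=3,fy=3,interpolation=cv2.INTER_CUBIC))
cv2.imwrite("pics/s5.png",np.hstack([cv2.resize(q,(396,360),interpolation=cv2.INTER_CUBIC) for q in(sc,tp)]))
```

```text
9.65 [ 0.59589665 -0.01155129  0.1920727 ] [[-2.44580930e-03  9.43819127e-01  3.30453437e-01]
 [ 1.90791248e-04  3.30454860e-01 -9.43821778e-01]
 [-9.99996991e-01 -2.24536046e-03 -9.88301996e-04]] 0.04537449213008439 [ 0.39176468  0.50266069 -3.26937272]
```

View pics/w5.png

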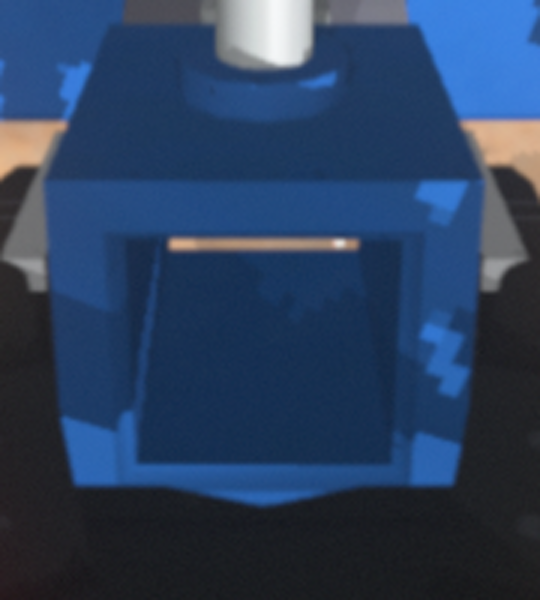

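View pics/s5.png

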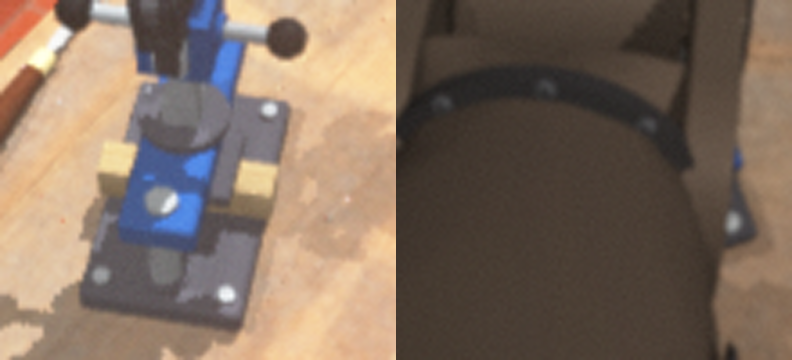

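The hub is in the grip with its hole clear, right above the screw. I'll lower it in stages and watch the force.

```bash
python3 - <<'E'
from bench import r
from h import *
m=r.camera_model("wrist");s=r.observe();R=np.array(s['tcp_rot']);T=np.array(s['eef_pos'])
z=T[2]-.0286+.05
P=[ray(m,(200+(x+.5)/3-.5,220+(y+.5)/3-.5),z) for x,y in[(47,180),(482,180),(458,486),(75,486)]]
print([np.linalg.norm(P[i]-P[i-1]).round(4) for i in range(4)], 1e3*R.T@(np.mean(P,0)-T))
E
python3 -m handwheel '{"translation":[[5,0,0],[6,0,0],[6,0,0],[6,0,0],[5,0,0],[4,0,0],[0,0,0],[0,0,0]],"twist":[0,0,0,0,0,0,0,0]}' 0 60
```

```text
[np.float64(0.0396), np.float64(0.0455), np.float64(0.0397), np.float64(0.0446)] [-21.39732374   2.63240358  -0.0474985 ]
time: 10.8
eef_pos: [0.5967, -0.0114, 0.1614]
tcp_rot: [[0.0, 0.944, 0.331], [-0.0, 0.331, -0.944], [-1.0, 0.0, 0.0]]
force: [0.5, 0.2, -2.3]
opening: 0.0454
```

```bash
python3 -m handwheel '{"translation":[[4,0,0],[4,0,0],[4,0,0],[3,0,0],[2,0,0],[2,0,0],[0,0,0],[0,0,0]],"twist":[0,0,0,0,0,0,0,0]}' 0 60
```

```text
time: 11.8
eef_pos: [0.5967, -0.0114, 0.1424]
tcp_rot: [[0.0, 0.944, 0.331], [-0.0, 0.331, -0.944], [-1.0, 0.0, 0.0]]
force: [-0.9, 0.3, -2.5]
opening: 0.0453
```

```bash
python3 -m handwheel '{"translation":[[2,0,0],[2,0,0],[1.5,0,0],[1,0,0],[0.5,0,0],[0,0,0],[0,0,0],[0,0,0]],"twist":[0,0,0,0,0,0,0,0]}' 0 60
```

```text
time: 12.8
eef_pos: [0.5966, -0.0114, 0.1353]
tcp_rot: [[0.0, 0.944, 0.331], [-0.0, 0.331, -0.944], [-1.0, 0.0, 0.0]]
force: [0.0, 0.4, -3.1]
opening: 0.0454
```

Run:
```python
from bench import r
import cv2
from h import *
s=r.observe();print(s['time'],s['eef_pos'],s['force'])
sc=r.get_image("scene")[150:270,210:340,::-1]
cv2.imwrite("pics/s6.png",cv2.resize(sc,(650,600),interpolation=cv2.INTER_CUBIC))
```

```text
12.8 [ 0.5966075  -0.01143116  0.13532398] [ 0.044428    0.39647251 -3.09251694]
```

View pics/s6.png

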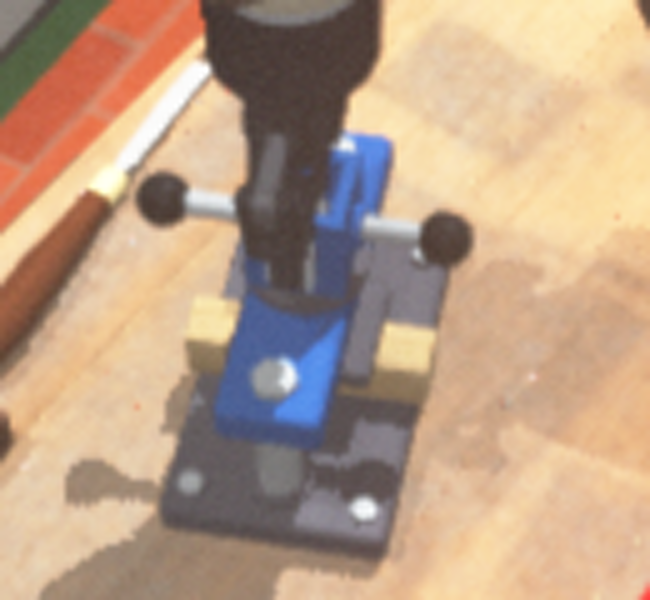

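The hub is down over the screw with its underside at the collar, and the wrist still carries its weight (about 3 N), so I'm releasing it.

```bash
python3 -m handwheel '{"translation":[[0,0,0],[0,0,0],[0,0,0],[0,0,0],[0,0,0],[0,0,0],[0,0,0],[0,0,0]],"twist":[0,0,0,0,0,0,0,0]}' 1 60
```

```text
time: 13.85
eef_pos: [0.5966, -0.0114, 0.1353]
tcp_rot: [[0.0, 0.944, 0.331], [-0.0, 0.331, -0.944], [-1.0, 0.0, 0.0]]
force: [-0.8, -0.1, -0.3]
opening: 0.0854
```

```bash
python3 -m handwheel '{"translation":[[-5,0,0],[-10,0,0],[-20,0,0],[-25,0,0],[-25,0,0],[-25,0,0],[-20,0,0],[0,0,0]],"twist":[0,0,0,0,0,0,0,0]}' 1
```

```text
time: 14.85
eef_pos: [0.597, -0.0114, 0.2672]
tcp_rot: [[0.003, 0.944, 0.331], [-0.001, 0.331, -0.944], [-1.0, 0.003, 0.002]]
force: [-0.2, 0.5, -0.5]
opening: 0.0854
```

```bash
python3 -m handwheel '{"translation":[[0,-10,0],[0,-20,0],[0,-20,0],[0,-20,0],[0,-10,0],[0,0,0],[0,0,0],[0,0,0]],"twist":[0,0,0,0,0,0,0,0]}' 1
```

```text
time: 15.85
eef_pos: [0.5215, -0.0377, 0.2651]
tcp_rot: [[-0.0, 0.944, 0.331], [-0.0, 0.331, -0.944], [-1.0, -0.0, -0.0]]
force: [1.1, -0.4, -0.4]
opening: 0.0853
```

Run:
```python
from bench import r
import cv2
from h import *
s=r.observe();print(s['time'],s['eef_pos'],s['force'])
m=r.camera_model("wrist");w=r.get_image("wrist")[:,:,::-1]
sc=r.get_image("scene")[150:270,210:340,::-1]
cv2.imwrite("pics/s7.png",cv2.resize(sc,(650,600),interpolation=cv2.INTER_CUBIC));cv2.imwrite("pics/w7.png",w)
print(r.look_for("square_handle_center","wrist"),r.look_for("square_handle_center","scene"))
c,sn=np.cos(np.radians(19.42)),np.sin(np.radians(19.42))
print(proj(m,[[.5964+i*.023*c-j*.023*sn,-.0117+i*.023*sn+j*.023*c,.156] for i,j in((1,1),(1,-1),(-1,-1),(-1,1))]))
```

```text
15.85 [ 0.52146125 -0.03772527  0.2650693 ] [ 1.07961584 -0.43674244 -0.36304648]
[] [{'centre': [0.5918, 0.0022, 0.1418], 'confidence': 0.61}]
[[250.3126196   59.40058056]
 [326.23116612  59.34816666]
 [324.24727997 136.31753004]
 [252.3331337  136.37852318]]
```

View pics/s7.png

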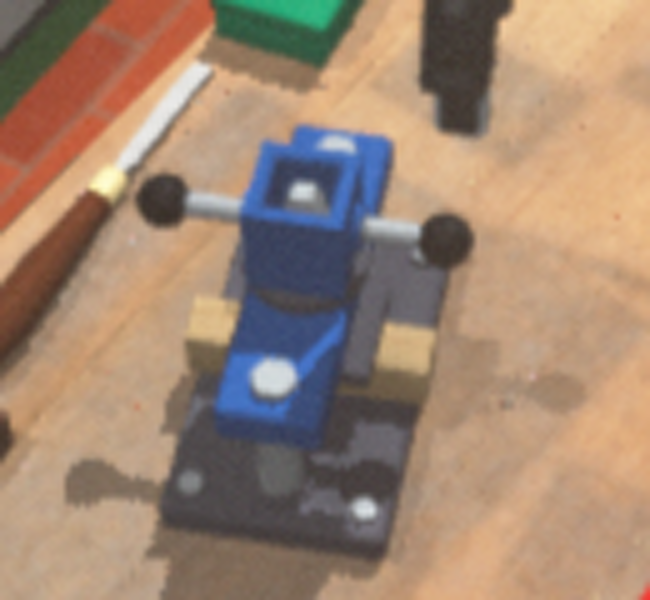

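View pics/w7.png

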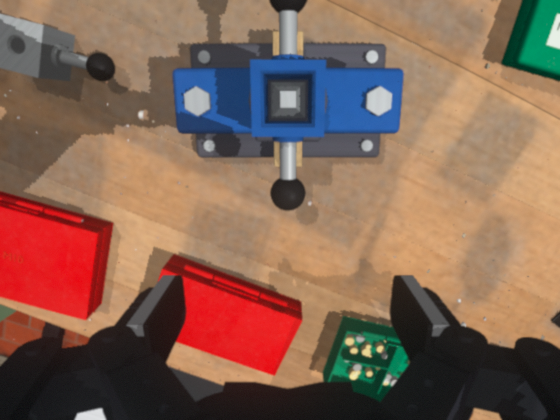

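The wrist view shows the released hub's top face at about (250,59)–(327,136), matching the predicted corners for a handle that is home. The screw tip shows centred in the hole at (288,99). The steel handle, at the upper left, was not touched.

```bash
python3 -c "
from bench import r
print(r.sign_off(), r.observe()['time'])"
```

```text
the job is handed in; nothing more can be done
the job is handed in; nothing more can be done
```

The blue square-holed handle is on the press screw, seated on the collar and released. I handed the job in at about 16 s. To fit it, I gripped it across its flats, turned it about 40° to match the screw and lowered it. No contact force showed on the way down.

**Last checks that passed:**
- After release, the hub's top face in the wrist picture matched the corners predicted for a fully home, aligned handle to about a pixel, under 1 mm.
- The screw tip showed centred in the hole, and the scene view showed the hub standing on the collar.
- The gripper was open and clear, with nothing but noise on the wrist force.
- The robot never went near the steel handle.

**Last checks that failed or disagreed:**
- **Detector:** the final search found nothing in the wrist picture. In the scene picture it put the handle about 14 mm off sideways, with confidence 0.61. I trusted the measured corners over that.
- **Cameras:** the top and wrist cameras differed by about 2.5 mm in x. I used wrist measurements for both the grasp and the fit.

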